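# Put the curling-wand barrel away in its matching socket

### The arm

A 6-joint arm with a two-finger parallel gripper is mounted at the origin on the work surface. World frame = base frame: x ahead of the robot, y to its left, z up, the work surface at z = 0. Lengths are in m, angles in rad, forces in N, time in s.
With the tool pointing down it reaches from about 0.25 to 0.775 m from the base axis. Payload 4 kg.
Tool frame: the origin (TCP) lies midway between the tips of the shut fingers; the grasp point (between the pads) lies 19 mm behind it (robot.pinch_z is the distance from the TCP to the grasp point, in m); x points along the fingers, y is the direction in which the jaws open and shut, and the axes are right-handed (so a half turn about x gives the same grasp; the last joint's range is limited). The gripper opens to 94 mm and grips with 3 to 60 N. Pads are 16 mm wide; open, the fingers measure 119 mm over their backs; the gripper's body (75 mm by 177 mm) begins 78 mm behind the grasp point.
Start: joints at [1.244, 0.087, 1.371, -0, 1.684, -0.103], TCP at [0.122, 0.536, 0.206] pointing down, gripper open.
Joint ranges: [-3.1, 3.1], [-0.76, 2.03], [0.27, 2.55], [-1.08, 4.22], [0.17, 2.65], [-2.57, 2.57]. Speed limits (rad/s): [2.79, 2.79, 3.14, 3.14, 3.14, 3.14].

### API

Orientations are given as [roll, pitch, yaw] about the fixed x, y, z axes, in that order (R = Rz(yaw) Ry(pitch) Rx(roll)).
In Python, from bench import robot, imaging gives the robot as it stands. The module is installed in compiled form; this text tells all that it offers.
- The arm moves only by the tool drive_tool, never from a script. Its argument "commands" is a list that holds one entry, the list of rows, each a list of 4 numbers: the shift along the tool's x, y, z as a fraction of full scale, then the turn about the tool's x as a fraction of full scale. A call has 1 to 20 rows; each row shifts and turns the commanded pose from where the row before left it, along the tool's axes as they then stand; what a row does not reach is not made up. Full scale, the value 1, is 0.25 m for a shift and 360 degrees for a turn. A row lasts 1/10 s, in which the tool goes at most 50 mm and 8.59 degrees, less where a joint would pass 70% of its speed; a pose out of reach is approached as far as the arm can. A call with a number of a shift or a turn outside -1 to 1 is refused whole. A call with a gripper value outside its range is refused whole. "grip" is the opening, from 0 (shut) to 1 (fully open), set as the call begins (left out, the last holds). The fingers move at their own pace and stop on an object; the grip force is fixed at half the most. Time passes only in rows, so rows that do not move let the fingers close. It gives the time, the measured TCP pose, the force and the opening at its end, in the units of the state.
- robot.get_obs(): the state, without advancing time (a new reading comes with each control period).
- imaging.snapshot(name): name is "side" or "top"; returns a dict with "pixels" (420x560x3 uint8, red, green, blue), "z_map" (420x560 float32, m along the optical axis (not along the pixel's ray), 0 where there is no reading), "mtx" (3x3 intrinsics, pixels), "extrinsics" (4x4, takes a point from world to camera coordinates). Camera axes: x right, y up, looking along -z (the intrinsics and any distortion apply to the point x, -y, -z); pixel columns grow to the right and rows downward; lengths in m; the calibration is good to about 2 mm. A picture is of the moment at which its call begins.
- robot.close_job(): hands the job in, once; it reports no verdict.
The state is a dict: "time": time; "joint_positions": joint angles; "qvel": joint speeds; "joint_torque": joint torques, N m; "tool_pos": TCP position; "ee_rot": TCP orientation; "wrist_force": force on the tool from outside, world axes, zero at the start; "wrist_torque": the same for the moment, N m; "width": finger opening in m.
Only numpy, scipy, OpenCV 4.12 (cv2) and the standard library are available. Lean on these libraries where they do the work, as an engineer would, in place of code of your own. Each camera call takes 0.05 s, during which the arm holds its last target.

### The job

Put the curling-wand barrel that stands on the round black heat mat away in the socket of the graded dock that matches its diameter, fully home on the socket's floor, and let go of it. The socket strip can shift in its tray, so feel for the hole with light pressure (well under 25 N) rather than forcing the barrel. Leave the other two barrels, the cup and the travel case where they stand.

Things in the scene. Friction and masses are not known exactly. Their poses are not given: they have to be found in the camera images.
- dock: the dock's fixed grey tray, 86 mm (x) by 320 mm (y), walls 30 mm high; origin at the centre of its underside, z up, y along the row. A white socket strip, 72 by 284 mm, lies in it and slides along y up to 12 mm either way from centred, against about 8 N of friction. It starts anywhere in that play; the strip's own place is not measured, only the tray's
- dock_row (a point): point fixed on the tray, 60 mm above its underside, level with the strip's flat top. Five upright round sockets for 14, 18, 22, 26, 30 mm barrels lie at x = 0, y = -100, -50, 0, +50, +100 mm from here when the strip is centred (axes as the tray). Each hole is 2 mm wider than its barrel, with a 1 mm chamfer at the mouth and a flat floor 45 mm below the strip's top
- b18_mid (a point): loose upright curling-wand barrel: aluminium rod 18 mm in diameter, 73 mm long, 1 mm chamfer at the foot, under a black collar 28 mm in diameter, 32 mm high (the same on all three barrels); 105 mm tall, about 80 g. Point on the axis half-way up, 52.5 mm above the foot; the collar's middle, the place to grip, is 36.5 mm higher; z up the barrel. Any of the three may be on the mat
- b22_mid (a point): loose upright curling-wand barrel: aluminium rod 22 mm in diameter, 73 mm long, 1 mm chamfer at the foot, under a black collar 28 mm in diameter, 32 mm high (the same on all three barrels); 105 mm tall, about 80 g. Point on the axis half-way up, 52.5 mm above the foot; the collar's middle, the place to grip, is 36.5 mm higher; z up the barrel. Any of the three may be on the mat
- b26_mid (a point): loose upright curling-wand barrel: aluminium rod 26 mm in diameter, 73 mm long, 1 mm chamfer at the foot, under a black collar 28 mm in diameter, 32 mm high (the same on all three barrels); 105 mm tall, about 80 g. Point on the axis half-way up, 52.5 mm above the foot; the collar's middle, the place to grip, is 36.5 mm higher; z up the barrel. Any of the three may be on the mat
- mat: round black heat mat, 90 mm in diameter, 1 mm thick, flat on the vanity, with a small hanging tab; origin at its centre. The barrel to put away stands on it within 10 mm of its centre (and stands at vanity height); the other two stand off the mat, more than 90 mm from its centre
- cup: white ceramic toothbrush cup, 72 mm across the rim, 100 mm high, loose; origin at the centre of its underside; a bystander
- case: closed grey plastic travel case, 90 by 170 by 45 mm, loose; origin at the centre of its underside; a bystander

How it is judged:
By the outcome, as a careful person would: the job done as asked, in the order asked, and still so for the second after the job is handed in, with the robot touching nothing.
It also fails if it takes over 58 s, if anything falls off the work surface, if the arm or the gripper's body presses on something with over 40 N, if the wrist force passes 120 N, or if a joint passes its speed limit or range.

## Working session

There is one attempt and no reset: what is moved stays moved. The work goes in short steps, Python scripts to look and compute and a tool call to move; the robot and the scene stay as the last step left them, time stands still between calls to the robot, and variables do not carry over. Pictures are saved under pics/ and viewed, and the job is handed in when it is done.

Besides the shell and the picture viewer there is one more tool, called after "Emit:" by a JSON object that holds its "op" and its "data", one argument or row to a line. drive_tool: Moves the arm, as the interface text tells. Shift numbers are shares of 0.25 m and turn numbers shares of 360 degrees, none past 1 either way. Its arguments: {"type":"object","properties":{"commands":{"type":"array","items":{"type":"array","items":{"type":"array","items":{"type":"number","minimum":-1,"maximum":1}}}},"grip":{"type":"number"}},"required":["commands"]}

```bash
mkdir -p pics
cat > h.py <<'E'
import numpy as np, cv2
from bench import robot, imaging
def snap(n,f):
    s=imaging.snapshot(n); cv2.imwrite('pics/'+f+'.png',cv2.cvtColor(s['pixels'],cv2.COLOR_RGB2BGR)); np.savez('/tmp/'+f+'.npz',**s); return s
def ray(s,u,v):
    K=s['mtx'];E=s['extrinsics'];R=E[:3,:3];t=E[:3,3]
    d=np.linalg.inv(K)@np.array([u,v,1.]);d=np.array([d[0],-d[1],-d[2]])
    return -R.T@t, R.T@d
def onz(s,u,v,z):
    c,d=ray(s,u,v); return c+d*(z-c[2])/d[2]
def pts(s):
    z=s['z_map'];v,u=np.mgrid[:z.shape[0],:z.shape[1]]
    K=s['mtx'];x=(u-K[0,2])/K[0,0]*z;y=(v-K[1,2])/K[1,1]*z
    P=np.stack([x,-y,-z],-1);E=s['extrinsics'];return (P-E[:3,3])@E[:3,:3]
def proj(s,p):
    q=s['extrinsics'][:3,:3]@np.array(p)+s['extrinsics'][:3,3];q=s['mtx']@np.array([q[0],-q[1],-q[2]]);return q[:2]/q[2]
E
python3 - <<'E'
from h import *
for n in('side','top'):
    s=snap(n,n+'0');print(n,s['mtx'],s['extrinsics'],{k for k in s})
print(robot.get_obs(),robot.pinch_z)
E
```

```text
side [[399.17430309   0.         280.84351701]
 [  0.         399.17430309 206.87629493]
 [  0.           0.           1.        ]] [[-0.98536356 -0.16977402 -0.01534396  0.50299874]
 [ 0.10512674 -0.67606607  0.72930312 -0.1313195 ]
 [-0.13419026  0.71701566  0.68401866 -0.76119962]
 [ 0.          0.          0.          1.        ]] {'extrinsics', 'z_map', 'pixels', 'mtx'}
top [[440.03750819   0.         278.04415148]
 [  0.         440.03750819 209.08974113]
 [  0.           0.           1.        ]] [[ 1.48037668e-02 -9.99887210e-01  2.53305906e-03 -3.98838374e-02]
 [ 9.87868645e-01  1.50173905e-02  1.54563962e-01 -5.18401936e-01]
 [-1.54584569e-01  2.14200769e-04  9.87979537e-01 -9.02592206e-01]
 [ 0.00000000e+00  0.00000000e+00  0.00000000e+00  1.00000000e+00]] {'extrinsics', 'z_map', 'pixels', 'mtx'}
{'time': 0.1, 'joint_positions': array([ 1.24393465e+00,  8.79062356e-02,  1.37208002e+00, -7.67353379e-06,
        1.68361083e+00, -1.03101546e-01]), 'qvel': array([ 1.23991155e-05, -2.00126187e-03, -3.80024060e-03, -1.72872409e-03,
        1.37780015e-04,  2.45681944e-03]), 'joint_torque': array([ 1.93870954e-03, -3.41253483e+01, -3.03299975e+01,  7.19950092e-02,
        3.04352771e-02, -1.08402871e-04]), 'tool_pos': array([0.12189316, 0.53581928, 0.20441921]), 'ee_rot': array([-1.67009308,  1.56879188, -1.89385406]), 'wrist_force': array([-0.47015244, -0.53497559,  0.49948722]), 'wrist_torque': array([ 0.00542233,  0.043623  , -0.00675984]), 'width': 0.09404222117081251} 0.0188
```

View pics/top0.png

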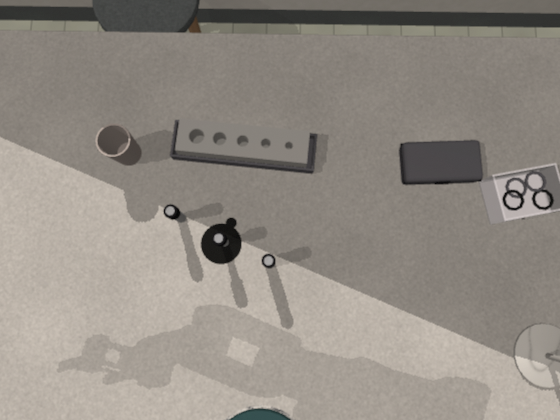

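View pics/side0.png

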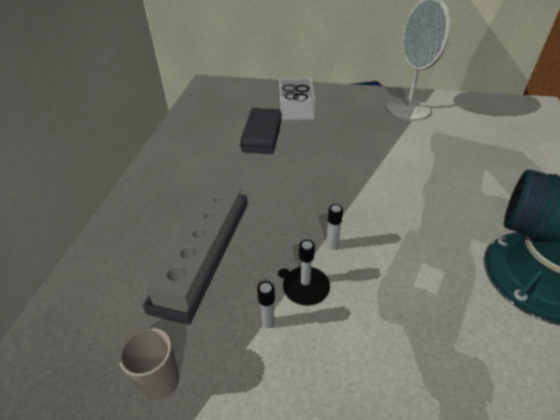

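Run:
```python
from h import *
a=dict(np.load('/tmp/side0.npz'));b=dict(np.load('/tmp/top0.npz'))
c=cv2.resize(cv2.cvtColor(a['pixels'][190:340,240:400],cv2.COLOR_RGB2BGR),None,fx=5,fy=5,interpolation=cv2.INTER_CUBIC)[:600]
cv2.imwrite('pics/sc.png',cv2.resize(cv2.cvtColor(a['pixels'][195:335,235:365],cv2.COLOR_RGB2BGR),None,fx=4.2,fy=4.2,interpolation=cv2.INTER_CUBIC))
cv2.imwrite('pics/tc.png',cv2.resize(cv2.cvtColor(b['pixels'][110:280,90:330],cv2.COLOR_RGB2BGR),None,fx=3.3,fy=3.3,interpolation=cv2.INTER_CUBIC))
for n,s in(('side',a),('top',b)):
    P=pts(s);print(n,'table z',np.median(P[300:340,380:420,2]), 'zero frac',(s['z_map']==0).mean())
P=pts(b)
m=((P[...,2]>.09)&(P[...,2]<.115)&(b['z_map']>0)).astype(np.uint8)
n,l,st,ce=cv2.connectedComponentsWithStats(m)
for i in range(1,n):
    if st[i,4]>20: print(st[i],ce[i],np.median(P[l==i],0), onz(b,*ce[i],.105))
m=((abs(P[...,2]-.06)<.006)&(b['z_map']>0)).astype(np.uint8)
n,l,st,ce=cv2.connectedComponentsWithStats(m)
for i in range(1,n):
    if st[i,4]>200: print(st[i],ce[i],np.median(P[l==i],0))
```

```text
side table z 0.0009321346272184263 zero frac 0.004102891156462585
top table z 0.00041348074974581175 zero frac 0.003949829931972789
[ 96 124  36  34 326] [112.98466258 139.83742331] [0.65021949 0.31067303 0.09883651] [0.64685649 0.30712894 0.105     ]
[164 205  15  14 172] [170.93604651 211.47674419] [0.50126225 0.18104184 0.10517789] [0.50077508 0.18109566 0.105     ]
[212 232  15  14 164] [219.  238.5] [0.44871684 0.08350719 0.10489998] [0.44833447 0.08351573 0.105     ]
[262 254  14  14 155] [268.53548387 260.71612903] [ 0.40567785 -0.01564076  0.10517269] [ 0.40623425 -0.01498646  0.105     ]
[ 175  119  135   46 3919] [244.50982393 141.28527686] [0.66144773 0.03814726 0.0602536 ]
[503 172  44  39 458] [523.15502183 189.91484716] [ 0.56479941 -0.54777637  0.05866335]
[490 174  21  48 205] [498.06341463 197.93170732] [ 0.54575799 -0.49469385  0.06220164]
```

View pics/sc.png

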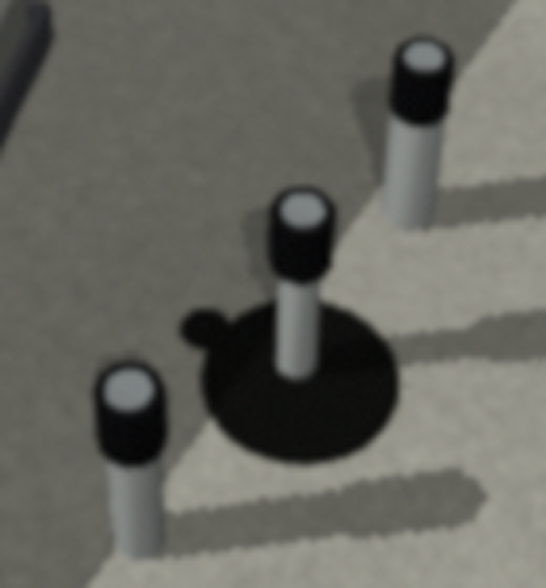

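View pics/tc.png

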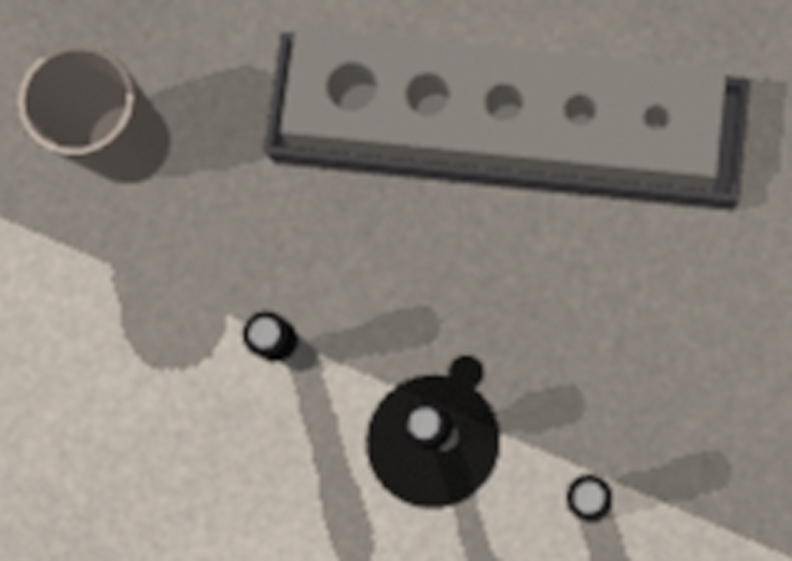

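```bash
cat > holes.py <<'E'
from h import *
def holes(s,z=.06):
    P=pts(s);g=cv2.cvtColor(s['pixels'],cv2.COLOR_RGB2GRAY).astype(float)
    out=[]
    top=(abs(P[...,2]-z)<.004)
    top=top&(P[...,0]>.55)&(P[...,0]<.75)&(P[...,1]>-.15)&(P[...,1]<.22)
    m=top.astype(np.uint8)
    c,h=cv2.findContours(m,cv2.RETR_CCOMP,cv2.CHAIN_APPROX_NONE)
    for cc,hh in zip(c,h[0]):
        if hh[3]>=0 and len(cc)>8:
            k=np.zeros_like(m);cv2.drawContours(k,[cc],-1,1,-1); k[m>0]=0
            v,u=np.nonzero(k);
            p=np.array([onz(s,a,b,z) for a,b in zip(u,v)])
            # pixel-area
            ctr=p.mean(0); 
            n=k.sum(); A=abs(np.cross((onz(s,u[0]+1,v[0],z)-onz(s,u[0],v[0],z))[:2],(onz(s,u[0],v[0]+1,z)-onz(s,u[0],v[0],z))[:2]))*n
            out.append((ctr[1],ctr[0],2*np.sqrt(A/np.pi)*1e3,n,u.mean(),v.mean()))
    return sorted(out)
if __name__=='__main__':
  for f in('top0','side0'):
    s=dict(np.load('/tmp/%s.npz'%f));print(f)
    for o in holes(s):print(np.round(o,4))
    P=pts(s)
    # strip plate + tray rims
    for lo,hi in((.054,.066),(.022,.038)):
        m=(P[...,2]>lo)&(P[...,2]<hi)&(P[...,0]>.55)&(P[...,0]<.75)&(P[...,1]>-.15)&(P[...,1]<.22)
        q=P[m];r=cv2.minAreaRect((q[:,:2]*1000).astype(np.float32));print(len(q),np.median(q[:,2]),r)
  for f in('top0','side0'):
    s=dict(np.load('/tmp/%s.npz'%f));P=pts(s)
    m=(P[...,2]>.1)&(P[...,2]<.11)&(P[...,0]>.38)&(P[...,0]<.53)
    n,l,st,ce=cv2.connectedComponentsWithStats(m.astype(np.uint8))
    for i in range(1,n):
        if st[i,4]>30: 
            g=cv2.cvtColor(s['pixels'],cv2.COLOR_RGB2GRAY);k=(l==i)&(g>90);v,u=np.nonzero(k)
            print(f,st[i,4],k.sum(),'cap',onz(s,u.mean(),v.mean(),.105)[:2] if k.sum() else '')
E
python3 holes.py 2>/dev/null
```

```text
top0
[-5.330000e-02  6.547000e-01  1.541860e+01  3.900000e+01  2.888974e+02
  1.453590e+02]
[-4.000000e-03  6.584000e-01  1.898100e+01  5.900000e+01  2.659492e+02
  1.433559e+02]
[4.570000e-02 6.631000e-01 2.335890e+01 8.900000e+01 2.428427e+02
 1.408989e+02]
[9.550000e-02 6.674000e-01 2.716290e+01 1.200000e+02 2.197583e+02
 1.386167e+02]
[1.454000e-01 6.717000e-01 3.071500e+01 1.530000e+02 1.966797e+02
 1.363333e+02]
3919 0.060253603605721136 ((664.093017578125, 46.286590576171875), (284.2696533203125, 74.7873306274414), 84.80074310302734)
1036 0.0297087008296395 ((662.7612915039062, 45.914703369140625), (319.8195495605469, 86.33753967285156), 84.88200378417969)
side0
[-4.990000e-02  6.550000e-01  1.244960e+01  1.800000e+01  2.170556e+02
  1.997778e+02]
[-4.000000e-04  6.590000e-01  1.681130e+01  3.700000e+01  2.081892e+02
  2.157568e+02]
[4.860000e-02 6.632000e-01 2.159360e+01 6.900000e+01 1.985072e+02
 2.330290e+02]
[9.860000e-02 6.678000e-01 2.621660e+01 1.160000e+02 1.875862e+02
 2.522672e+02]
[1.483000e-01 6.723000e-01 3.010710e+01 1.760000e+02 1.756420e+02
 2.733125e+02]
3960 0.06073175858341559 ((664.1000366210938, 47.31608581542969), (286.8027038574219, 73.94564056396484), 84.7912826538086)
1397 0.03004919700911539 ((662.2244262695312, 48.28178405761719), (320.0077209472656, 86.12511444091797), 84.24835205078125)
top0 156 74 cap [0.50264228 0.18413497]
top0 156 71 cap [0.44949044 0.08533571]
top0 153 80 cap [ 0.40679905 -0.01485775]
side0 146 42 cap [ 0.40657885 -0.01540591]
side0 184 59 cap [0.44902383 0.08469849]
side0 232 80 cap [0.50221316 0.18335212]
```

```bash
cat >> h.py <<'E'
from scipy.spatial.transform import Rotation as Ro
def st():
    o=robot.get_obs();R=Ro.from_euler('xyz',o['ee_rot']).as_matrix();return o,R
def need(target,step=None):
    o,R=st();d=R.T@(np.array(target)-o['tool_pos']);print('t',o['time'],'tcp',o['tool_pos'],'delta mm',np.round((np.array(target)-o['tool_pos'])*1e3,2),'tool frac',np.round(d/.25,4),'F',np.round(o['wrist_force'],1),'w',o['width']);return d
E
python3 - <<'E'
from h import *
o,R=st();print(R)
need([.4493,.085,.20]);need([.659,-.003,.2])
for f in('top0','side0'):
    s=dict(np.load('/tmp/%s.npz'%f)); print(-s['extrinsics'][:3,:3].T@s['extrinsics'][:3,3])
    # mat centre
    P=pts(s);g=s['pixels'].max(-1);m=((g<45)&(abs(P[...,2])<.008)&(P[...,0]>.38)&(P[...,0]<.5)&(P[...,1]>.03)&(P[...,1]<.14))
    v,u=np.nonzero(m);q=np.array([onz(s,a,b,.001)[:2] for a,b in zip(u,v)]);print(f,'mat',cv2.minEnclosingCircle((q*1000).astype(np.float32)),q.mean(0))
E
```

```text
[[-6.36345543e-04  2.21897772e-01  9.75069728e-01]
 [-1.90075091e-03  9.75067895e-01 -2.21898595e-01]
 [-9.99997991e-01 -1.99456886e-03 -1.98707717e-04]]
t 0.1 tcp [0.12189316 0.53581928 0.20441921] delta mm [ 327.41 -450.82   -4.42] tool frac [ 0.0203 -1.4677  1.6771] F [-0.5 -0.5  0.5] w 0.09404222117081251
t 0.1 tcp [0.12189316 0.53581928 0.20441921] delta mm [ 537.11 -538.82   -4.42] tool frac [ 0.0204 -1.6248  2.5731] F [-0.5 -0.5  0.5] w 0.09404222117081251
[ 0.37317662 -0.03190096  0.97196991]
top0 mat ((454.2666015625, 89.48653411865234), 50.8148078918457) [0.44777329 0.09134501]
[0.40729625 0.54240751 0.62416445]
side0 mat ((453.58734130859375, 88.54531860351562), 51.52904510498047) [0.44810352 0.09691173]
```

Emit:
{"op": "drive_tool", "data": {
  "commands": [
    [[0, -0.04, 0.045, 0], [0, -0.08, 0.092, 0], [0, -0.08, 0.092, 0], [0, -0.08, 0.092, 0], [0, -0.08, 0.092, 0], [0, -0.08, 0.092, 0], [0, -0.08, 0.092, 0], [0, -0.08, 0.092, 0], [0, -0.08, 0.092, 0], [0, -0.08, 0.092, 0], [0, -0.08, 0.092, 0], [0, -0.08, 0.092, 0], [0, -0.08, 0.092, 0], [0, -0.08, 0.092, 0], [0, -0.08, 0.092, 0], [0, -0.08, 0.092, 0], [0, -0.08, 0.092, 0], [0, -0.08, 0.092, 0], [0, -0.04, 0.045, 0], [0, 0, 0, 0]]
  ],
  "grip": 0.55
}}

```text
time: 2.1
tool_pos: [0.4455, 0.092, 0.205]
ee_rot: [-2.797, 1.57, -3.024]
wrist_force: [-0.8, 0.2, -0.0]
width: 0.0522
```

Emit:
{"op": "drive_tool", "data": {
  "commands": [
    [[0, 0, 0, 0.0228], [0, 0, 0, 0.0228], [0, 0, 0, 0.0228], [0, 0, 0, 0.0228], [0, 0, 0, 0.0228], [0, 0, 0, 0.0228], [0, 0, 0, 0.0228], [0, 0, 0, 0.0228], [0, 0, 0, 0.0228], [0, 0, 0, 0.0228], [0, 0, 0, 0], [0, 0, 0, 0]]
  ]
}}

```text
time: 3.3
tool_pos: [0.4447, 0.0943, 0.2055]
ee_rot: [-2.702, 1.57, 1.929]
wrist_force: [-0.0, -0.1, 0.1]
width: 0.052
```

Run:
```python
from h import *
o,R=st();print(R,o['joint_positions'])
need([.4493,.085,.20])
```

```text
[[-1.62080446e-04  9.96691216e-01 -8.12809595e-02]
 [ 4.33456058e-04 -8.12808829e-02 -9.96691141e-01]
 [-9.99999893e-01 -1.96775869e-04 -4.18847804e-04]] [ 8.36924230e-02 -1.27376607e-01  1.58142024e+00  4.48548181e-04
  1.68767429e+00  1.65115392e-01]
t 3.3 tcp [0.44472299 0.09426265 0.20553356] delta mm [ 4.58 -9.26 -5.53] tool frac [0.0221 0.0213 0.0354] F [-0.  -0.1  0.1] w 0.052042285494313625
```

Emit:
{"op": "drive_tool", "data": {
  "commands": [
    [[0, 0.0107, 0.0177, 0], [0, 0.0107, 0.0177, 0], [0.06, 0, 0, 0], [0.08, 0, 0, 0], [0.08, 0, 0, 0], [0.06, 0, 0, 0], [0, 0, 0, 0], [0, 0, 0, 0]]
  ]
}}

```text
time: 4.1
tool_pos: [0.4496, 0.0841, 0.1348]
ee_rot: [-1.561, 1.569, 3.065]
wrist_force: [-0.5, 0.1, 0.6]
width: 0.0522
```

Run:
```python
from h import *
need([.4493,.085,.070])
s=snap('side','s1');t=snap('top','t1')
cv2.imwrite('pics/s1c.png',cv2.resize(cv2.cvtColor(s['pixels'][150:330,210:400],cv2.COLOR_RGB2BGR),None,fx=3.2,fy=3.2,interpolation=cv2.INTER_CUBIC))
```

```text
t 4.1 tcp [0.44956528 0.08411371 0.13478435] delta mm [ -0.27   0.89 -64.78] tool frac [ 0.2591 -0.001  -0.0034] F [-0.5  0.1  0.6] w 0.05216801865703732
```

View pics/s1c.png

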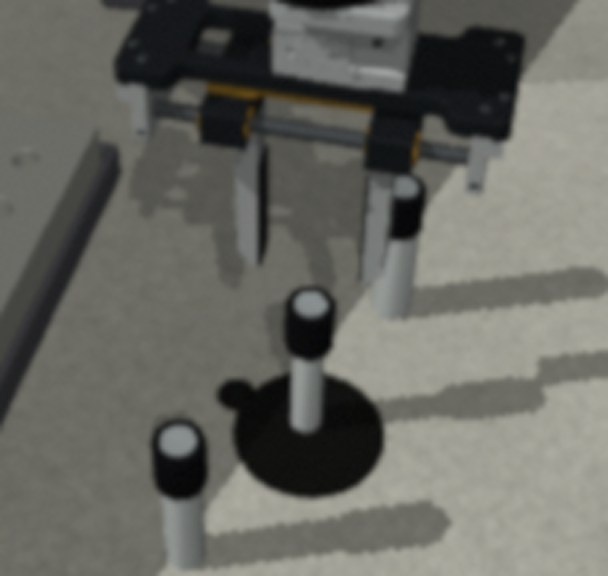

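View pics/t1.png

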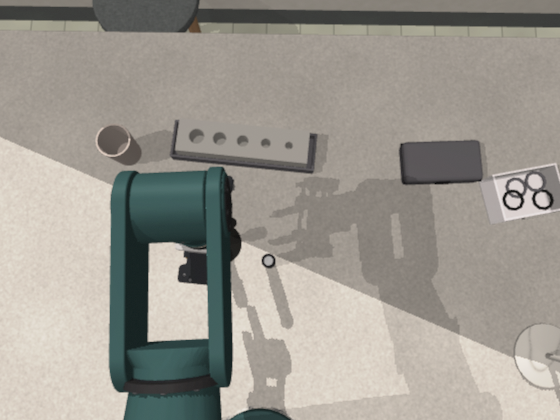

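The side picture shows the jaws straddling the barrel on the mat (crop 310,320), with its collar well inside the opening. The neighbouring barrels are clear of the jaws, so I'll descend and grip.

Emit:
{"op": "drive_tool", "data": {
  "commands": [
    [[0.04, 0, -0.003, 0], [0.06, 0, 0, 0], [0.06, 0, 0, 0], [0.05, 0, 0, 0], [0.03, 0, 0, 0], [0.019, 0, 0, 0], [0, 0, 0, 0], [0, 0, 0, 0]]
  ]
}}

```text
time: 5.0
tool_pos: [0.4504, 0.085, 0.0712]
ee_rot: [1.806, 1.57, 0.15]
wrist_force: [0.7, -1.2, 0.2]
width: 0.0518
```

Emit:
{"op": "drive_tool", "data": {
  "commands": [
    [[0, 0, 0, 0], [0, 0, 0, 0], [0, 0, 0, 0], [0, 0, 0, 0], [0, 0, 0, 0], [0, 0, 0, 0], [0, 0, 0, 0]]
  ],
  "grip": 0
}}

```text
time: 5.7
tool_pos: [0.4502, 0.085, 0.071]
ee_rot: [1.858, 1.57, 0.201]
wrist_force: [0.6, 0.4, 2.7]
width: 0.0274
```

Run:
```python
from h import *
need([.4493,.085,.070])
```

```text
t 5.7 tcp [0.45024107 0.08502147 0.07100066] delta mm [-0.94 -0.02 -1.  ] tool frac [ 0.004  -0.0037  0.0004] F [0.6 0.4 2.7] w 0.027443744921967137
```

Emit:
{"op": "drive_tool", "data": {
  "commands": [
    [[-0.03, 0, 0, 0], [-0.06, 0, 0, 0], [-0.08, 0, 0, 0], [-0.08, 0, 0, 0], [-0.08, 0, 0, 0], [-0.03, 0, 0, 0], [0, 0, 0, 0], [0, 0, 0, 0]]
  ]
}}

```text
time: 6.5
tool_pos: [0.4495, 0.0849, 0.1598]
ee_rot: [-1.464, 1.569, -3.121]
wrist_force: [-0.1, -0.5, -0.1]
width: 0.0272
```

Run:
```python
from h import *
need([.659,-.003,.160])
```

```text
t 6.5 tcp [0.44945356 0.08493799 0.1598017 ] delta mm [ 2.0955e+02 -8.7940e+01  2.0000e-01] tool frac [-0.0021  0.8652  0.2788] F [-0.1 -0.5 -0.1] w 0.027202735360588766
```

Emit:
{"op": "drive_tool", "data": {
  "commands": [
    [[0, 0.04, 0.014, 0], [0, 0.08, 0.026, 0], [0, 0.08, 0.026, 0], [0, 0.08, 0.026, 0], [0, 0.08, 0.026, 0], [0, 0.08, 0.026, 0], [0, 0.08, 0.026, 0], [0, 0.08, 0.026, 0], [0, 0.08, 0.026, 0], [0, 0.08, 0.026, 0], [0, 0.08, 0.026, 0], [0, 0.025, 0.005, 0], [0, 0, 0, 0], [0, 0, 0, 0], [0, 0, 0, 0]]
  ]
}}

```text
time: 8.0
tool_pos: [0.6588, -0.0026, 0.1607]
ee_rot: [-1.93, 1.57, 2.697]
wrist_force: [0.4, 0.3, -1.2]
width: 0.0274
```

Run:
```python
from h import *
need([.659,-.003,.160])
o,R=st();print(R)
s=snap('side','s2');t=snap('top','t2')
cv2.imwrite('pics/s2c.png',cv2.resize(cv2.cvtColor(s['pixels'][120:300,140:330],cv2.COLOR_RGB2BGR),None,fx=3.2,fy=3.2,interpolation=cv2.INTER_CUBIC))
```

```text
t 8.0 tcp [ 0.6588063  -0.00255972  0.16069315] delta mm [ 0.19 -0.44 -0.69] tool frac [0.0028 0.0009 0.0017] F [ 0.4  0.3 -1.2] w 0.0274148256578155
[[-5.49535132e-04  9.96384986e-01 -8.49509081e-02]
 [ 2.61667475e-04 -8.49507747e-02 -9.96385115e-01]
 [-9.99999815e-01 -5.69777516e-04 -2.14038108e-04]]
```

View pics/s2c.png

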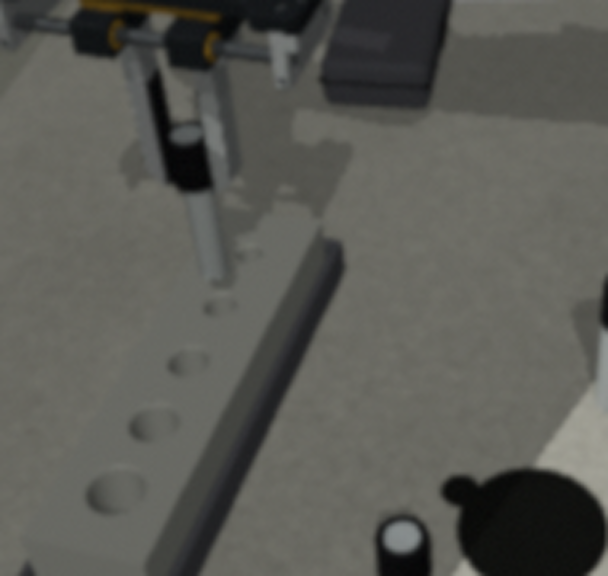

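Run:
```python
from h import *
s=dict(np.load('/tmp/s2.npz'))
f=lambda p:np.round((proj(s,p)-[140,120])*3.2,1)
for z in(.09,.1,.12,.16,.163,.195):print(z,f([.6588,-.0026,z]))
print('hole',f([.659,-.003,.06]))
P=pts(s);m=(P[...,2]>.1)&(P[...,2]<.155)&(abs(P[...,0]-.659)<.03)&(abs(P[...,1]+.003)<.03)
for r in range(165,208,4):
    c=np.nonzero(m[r])[0]
    if len(c): z=np.median(P[r,c,2]);print(r,c.min(),c.max(),z.round(4),P[r,c].mean(0).round(4), ((c.min()+c.max())/2-140)*3.2, (r-120)*3.2)
```

```text
0.09 [212.8 269.4]
0.1 [210.5 257.4]
0.12 [205.7 232.8]
0.16 [195.6 180.9]
0.163 [194.8 176.9]
0.195 [186.2 132.3]
hole [219.5 303.6]
181 197 206 0.1532 [0.6551 0.001  0.1527] 196.8 195.20000000000002
185 198 207 0.1455 [0.6563 0.0041 0.1454] 200.0 208.0
189 199 208 0.1358 [0.6559 0.0039 0.1354] 203.20000000000002 220.8
193 200 208 0.1262 [0.6563 0.0043 0.1256] 204.8 233.60000000000002
197 201 209 0.1162 [0.6559 0.0043 0.1155] 208.0 246.4
201 202 210 0.1057 [0.6553 0.0044 0.1053] 211.20000000000002 259.2
```

Emit:
{"op": "drive_tool", "data": {
  "commands": [
    [[0.03, 0, 0, 0], [0.04, 0, 0, 0], [0.025, 0, 0, 0], [0, 0, 0, 0], [0, 0, 0, 0]]
  ]
}}

```text
time: 8.6
tool_pos: [0.6592, -0.003, 0.1363]
ee_rot: [-1.661, 1.57, 2.966]
wrist_force: [0.4, 0.2, -0.8]
width: 0.0279
```

Run:
```python
from h import *
need([.659,-.003,.131])
s=snap('side','s3')
t=snap('top','t3')
cv2.imwrite('pics/s3c.png',cv2.resize(cv2.cvtColor(s['pixels'][170:250,170:270],cv2.COLOR_RGB2BGR),None,fx=7,fy=7,interpolation=cv2.INTER_CUBIC))
cv2.imwrite('pics/t3c.png',cv2.resize(cv2.cvtColor(t['pixels'][80:180,200:330],cv2.COLOR_RGB2BGR),None,fx=5,fy=5,interpolation=cv2.INTER_CUBIC))
f=lambda p:np.round((proj(s,p)-[170,170])*7,1)
print(f([.659,-.0026,.06]),f([.659,-.0026,.066]))
```

```text
t 8.6 tcp [ 0.65923097 -0.00295567  0.13631834] delta mm [-0.23 -0.04 -5.32] tool frac [ 0.0213 -0.0009  0.0003] F [ 0.4  0.2 -0.8] w 0.02787568952229137
[269.7 315.1] [266.8 300.2]
```

View pics/s3c.png

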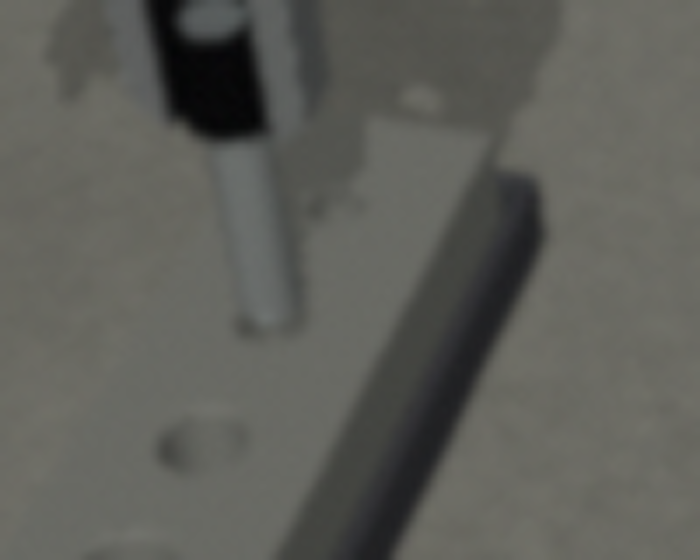

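View pics/t3c.png

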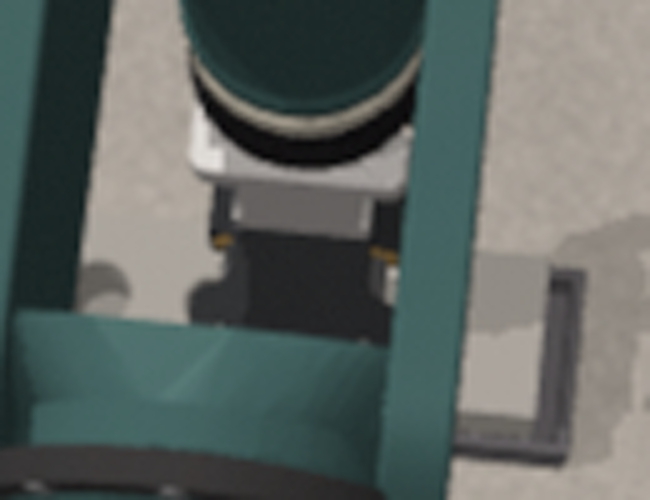

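The rod's foot sits at crop (269,310), over the mouth that spans about 237–302. They line up, so I'll feel downward gently.

Emit:
{"op": "drive_tool", "data": {
  "commands": [
    [[0.006, 0, 0, 0], [0.006, 0, 0, 0], [0.006, 0, 0, 0], [0.004, 0, 0, 0], [0.004, 0, 0, 0], [0, 0, 0, 0]]
  ]
}}

```text
time: 9.3
tool_pos: [0.6594, -0.003, 0.1302]
ee_rot: [-1.787, 1.57, 2.84]
wrist_force: [0.1, -0.0, -1.3]
width: 0.0277
```

Emit:
{"op": "drive_tool", "data": {
  "commands": [
    [[0.004, 0, 0, 0], [0.004, 0, 0, 0], [0.004, 0, 0, 0], [0, 0, 0, 0]]
  ]
}}

```text
time: 9.7
tool_pos: [0.6594, -0.003, 0.1272]
ee_rot: [-1.846, 1.57, 2.781]
wrist_force: [0.2, 0.2, -1.0]
width: 0.0277
```

In the hole: the foot is about 4 mm below the strip top and I feel no force.

Emit:
{"op": "drive_tool", "data": {
  "commands": [
    [[0.008, 0, 0, 0], [0.008, 0, 0, 0], [0.008, 0, 0, 0], [0.008, 0, 0, 0], [0, 0, 0, 0]]
  ]
}}

```text
time: 10.2
tool_pos: [0.6592, -0.0029, 0.1189]
ee_rot: [-1.721, 1.57, 2.906]
wrist_force: [0.3, 0.6, -0.6]
width: 0.0275
```

Emit:
{"op": "drive_tool", "data": {
  "commands": [
    [[0.012, 0, 0, 0], [0.012, 0, 0, 0], [0.012, 0, 0, 0], [0.012, 0, 0, 0], [0, 0, 0, 0]]
  ]
}}

```text
time: 10.7
tool_pos: [0.6591, -0.003, 0.1066]
ee_rot: [-1.624, 1.569, 3.003]
wrist_force: [0.6, -0.1, -1.1]
width: 0.0275
```

Floor contact should come at TCP z ≈ 0.086.

Emit:
{"op": "drive_tool", "data": {
  "commands": [
    [[0.012, 0, 0, 0], [0.012, 0, 0, 0], [0.012, 0, 0, 0], [0.012, 0, 0, 0], [0.008, 0, 0, 0], [0.008, 0, 0, 0], [0, 0, 0, 0]]
  ]
}}

```text
time: 11.4
tool_pos: [0.6593, -0.003, 0.091]
ee_rot: [-1.735, 1.57, 2.892]
wrist_force: [-1.0, 0.2, -1.2]
width: 0.0277
```

Emit:
{"op": "drive_tool", "data": {
  "commands": [
    [[0.004, 0, 0, 0], [0.004, 0, 0, 0], [0.002, 0, 0, 0], [0, 0, 0, 0]]
  ]
}}

```text
time: 11.8
tool_pos: [0.6594, -0.003, 0.0889]
ee_rot: [-2.027, 1.571, 2.6]
wrist_force: [-0.3, -0.5, -1.0]
width: 0.0278
```

Emit:
{"op": "drive_tool", "data": {
  "commands": [
    [[0.003, 0, 0, 0], [0.003, 0, 0, 0], [0, 0, 0, 0]]
  ]
}}

```text
time: 12.1
tool_pos: [0.6594, -0.003, 0.0873]
ee_rot: [-1.998, 1.571, 2.629]
wrist_force: [-0.3, -0.2, -1.6]
width: 0.0272
```

Emit:
{"op": "drive_tool", "data": {
  "commands": [
    [[0.003, 0, 0, 0], [0.002, 0, 0, 0], [0, 0, 0, 0]]
  ]
}}

```text
time: 12.4
tool_pos: [0.6595, -0.003, 0.0862]
ee_rot: [-2.63, 1.571, 1.997]
wrist_force: [-0.5, -1.0, -1.4]
width: 0.0273
```

Emit:
{"op": "drive_tool", "data": {
  "commands": [
    [[0.002, 0, 0, 0], [0.002, 0, 0, 0], [0, 0, 0, 0]]
  ]
}}

```text
time: 12.7
tool_pos: [0.6596, -0.0029, 0.086]
ee_rot: [1.684, 1.57, 0.028]
wrist_force: [-1.0, 0.0, 3.3]
width: 0.0273
```

Contact at z = 0.086 with a light +4 N change, as predicted for the floor. I'll release.

Emit:
{"op": "drive_tool", "data": {
  "commands": [
    [[0, 0, 0, 0], [0, 0, 0, 0], [0, 0, 0, 0], [0, 0, 0, 0], [0, 0, 0, 0], [0, 0, 0, 0]]
  ],
  "grip": 0.55
}}

```text
time: 13.3
tool_pos: [0.6595, -0.003, 0.0851]
ee_rot: [-2.356, 1.571, 2.271]
wrist_force: [0.7, -1.2, 0.5]
width: 0.0517
```

Emit:
{"op": "drive_tool", "data": {
  "commands": [
    [[-0.03, 0, 0, 0], [-0.06, 0, 0, 0], [-0.08, 0, 0, 0], [-0.1, 0, 0, 0], [-0.1, 0, 0, 0], [-0.06, 0, 0, 0], [0, -0.1, 0, 0], [0, -0.15, 0, 0], [0, -0.15, 0, 0], [0, -0.15, 0, 0], [0, -0.15, 0, 0], [0, -0.1, 0, 0], [0, 0, 0, 0], [0, 0, 0, 0]]
  ]
}}

```text
time: 14.7
tool_pos: [0.4608, 0.0141, 0.1937]
ee_rot: [1.601, 1.568, -0.055]
wrist_force: [0.9, -0.1, -0.5]
width: 0.0519
```

Run:
```python
from h import *
o,R=st();print(o['time'],o['tool_pos'],o['wrist_force'])
s=snap('side','s4');t=snap('top','t4')
for n,q in(('side',s),('top',t)):
    P=pts(q);m=(P[...,2]>.105)&(P[...,2]<.14)&(abs(P[...,0]-.659)<.03)&(abs(P[...,1]+.003)<.03)
    zz=P[...,2][m];print(n,m.sum(),np.percentile(zz,[10,50,90]) if m.any() else '')
    m=(P[...,2]>.1)&(P[...,2]<.11)&(P[...,0]>.38)&(P[...,0]<.53)
    k,l,stt,ce=cv2.connectedComponentsWithStats(m.astype(np.uint8))
    for i in range(1,k):
        if stt[i,4]>30: print(n,stt[i,4],P[l==i].mean(0))
```

```text
14.7 [0.46079177 0.01405028 0.19370788] [ 0.92409286 -0.12104878 -0.49550725]
side 193 [0.10804124 0.11980287 0.12204217]
side 137 [ 0.40684022 -0.01094319  0.10562672]
side 228 [0.50192084 0.18568281 0.10556992]
top 165 [0.11447553 0.12032518 0.12235818]
```

View pics/s4.png

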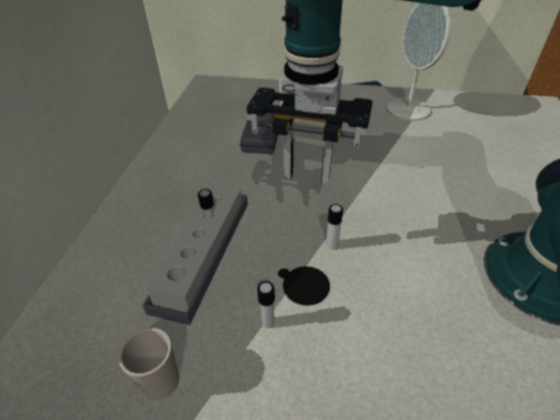

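View pics/t4.png

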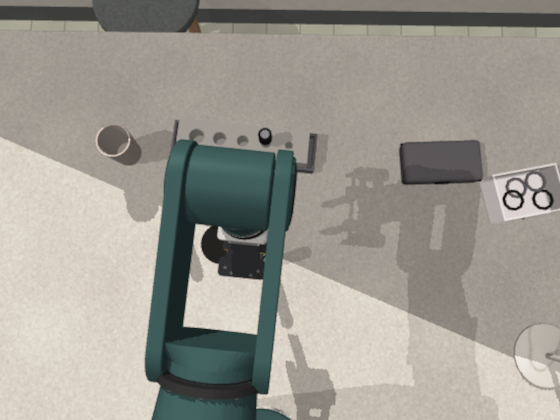

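The barrel stands in the second-smallest socket (side picture about 206,198). Its cap is at z ≈ 0.120, which is what 15 mm + 105 mm should give. The other barrels, cup and case stand where they were.

```bash
python3 -c "
from bench import robot
print(robot.close_job())"
```

```text
the job is handed in; nothing more can be done
None
```

I put the 18 mm barrel from the heat mat into the 18 mm socket (second smallest), let go of it, and handed the job in at about 15 s.

- **Barrel size:** on the barrel from the mat, the rod was about 0.68 of the collar's width in the side picture, which gives 18–19 mm. The other two read as 22 and 26 mm.
- **Insertion:** it went in without a search, with the wrist force staying under 2 N on the way down. Floor contact came at the predicted height, a TCP z of 0.086 m, with about a 4 N rise.
- **Fully home:** after release, both cameras put the barrel's top at z ≈ 0.120 m, which matches 15 mm of floor plus the 105 mm barrel.
- **Other objects:** the other two barrels, the cup and the travel case look unmoved in the last pictures. In the last top picture the arm hid the other two barrels, so only the side view confirms those.
- **Disagreement:** the two cameras differed by about 3.5 mm on the socket's y position. I aimed between them and confirmed the alignment in a close-up side view before going down.

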